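# Change the dies in a three-bay crimping fixture

## Robot

A 6-joint arm with a two-finger parallel gripper is mounted at the origin on a cart in front of the work surface, level with it; the furniture and walls round the work are solid. World frame = base frame: x ahead of the robot, y to its left, z up, the work surface at z = 0. Lengths are in m, angles in rad, forces in N, time in s.
With the tool pointing down it reaches from about 0.35 to 1 m from the base axis. Payload 7.1 kg.
Tool frame: the origin (TCP) lies between the finger pads; the fingertips stand 22 mm ahead of it and the grasp point (between the pads) lies 3 mm ahead of it; z points along the fingers, y is the line along which they close (so a half turn about z gives the same grasp; the last joint's range is limited). The gripper opens to 85 mm and grips with 20 to 120 N. Pads are 22 mm wide; open, the fingers measure 114 mm over their backs; the gripper's body (76 mm by 85 mm) begins 54 mm behind the grasp point. The pads swing forward as they close: fully open they stand 13 mm farther back than shut.
Start: joints at [1.255, 0.423, 1.63, -0, 1.089, -0.019], TCP at [0.183, 0.598, 0.253] pointing down, gripper open.
Joint ranges: [-3, 3], [-0.9, 2.11], [0.09, 2.58], [-1.31, 4.45], [0.11, 2.69], [-2.54, 2.54]. Speed limits (rad/s): [2.39, 2.39, 3.01, 3.14, 3.14, 3.14].

## Interface

Orientations are given as a rotation vector (axis times angle).
In Python, from rig import manip gives the robot as it stands. The module is installed in compiled form; this text tells all that it offers. Calls block until the motion is done:
- manip.move_to(position, orientation): joint-space move of the TCP to a pose.
- manip.servo_line(position, orientation=None, rate=0.15): straight line of the TCP; orientation=None keeps the orientation; rate is the mean speed in m/s.
- manip.set_joints(angles): joint-space move.
- manip.command_gripper(opening, f_grip=None): finger opening in m; f_grip is the grip in N (None keeps the last); returns when the fingers have stopped.
- manip.hold(seconds).
- manip.solve_ik(position, orientation): joint angles nearest the present ones, or None.
- manip.camera(name): name is "side" or "top" or "wrist"; returns a dict with "image" (400x640x3 uint8, red, green, blue), "fx", "fy", "cx", "cy" (pixels), "k1" (the pictures are not rectified: a ray, as slopes to the right and down, at radius r is drawn at 1 + k1 r^2 times it, then the intrinsics apply), "cam_to_world" (4x4, takes a point from camera to world coordinates); the wrist camera has in their place "mount" (4x4, takes a point from camera to tool coordinates, whose origin is the TCP and whose axes are the flange's). Camera axes: x right, y down, z forward; pixel columns grow to the right and rows downward; lengths in m; the calibration is good to about 2 mm. A picture is of the moment at which its call begins: read the wrist's pose just before it. There is no depth.
A pose or a line that the arm cannot do raises manip.IKError and nothing moves.
- manip.sign_off(): hands the job in; it is judged then, once.
Readings, each from a call of its own:
- manip.get_time(): time.
- manip.get_joint_positions(): joint angles.
- manip.get_joint_vel(): joint speeds.
- manip.get_tau(): joint torques, N m.
- manip.get_position(): TCP position.
- manip.get_ee_rot(): TCP orientation.
- manip.get_contact_force(): force on the tool from outside, world axes, zero at the start.
- manip.get_torque(): the same for the moment, N m.
- manip.get_width(): finger opening in m.
- manip.get_grip_force(): force on a finger pad.
Only numpy, scipy, OpenCV 4.12 (cv2) and the standard library are available. Lean on these libraries where they do the work, as an engineer would, in place of code of your own. Each camera call takes 0.05 s, during which the arm holds its last target. There are 200 camera calls.

## Task

Change the crimping fixture over: slide the press head to its parking stop at the right end, pull every blanking slide out from under the bar and lay it in the low tray, then push each die slide that is on the bench, leading edge first, under the bar into the bay of its own width until it is fully home against the back stop. When all of them are in and the blanks are in the tray, slide the press head all the way left to its working stop. Leave the grease pot and the blue tape where they stand.

Things in the scene. Friction and masses are not known exactly. Their poses are not given: they have to be found in the camera images.
- fixture: grey three-bay crimping fixture, bolted down; base 146 x 259 x 12 mm. Origin: on the bench below the middle bay; x = direction of insertion, y = along the bar to the left. In x (mm): base -85 to 61, rounded rib noses from -14, fixed bar 5 to 35 (26.5 to 46.5 above the bench), back stop face 45. Bar in y: -167 to 92. Slot floor z = 12, going on in front as an apron; slots 14.5 high
- bay1_home (a point): the left bay (29 mm wide, for the 26 mm slide): where the origin of its slide lies when the slide is fully home against the back stop (fixture frame: x 0, y 52, z 12 mm; axes as the fixture's)
- bay2_home (a point): the middle bay (39 mm wide, for the 36 mm slide): where the origin of its slide lies when the slide is fully home against the back stop (fixture frame: x 0, y 0, z 12 mm; axes as the fixture's)
- bay3_home (a point): the right bay (49 mm wide, for the 46 mm slide): where the origin of its slide lies when the slide is fully home against the back stop (fixture frame: x 0, y -52, z 12 mm; axes as the fixture's)
- head (a joint): press head, grey carriage 44 mm wide on top of the bar; slides with light friction (3 N), stays where left. In m: 0 = against the parking stop at the right end (head centre at fixture y = -135 mm, clear of all bays), grows to the left, 0.187 = against the working stop (over the left bay). Its ram overhangs the bar's front and hinders the gripper at a bay it stands over
- head_grip (a point): middle of the head's upright black handle block (24 mm in fixture x, 16 mm in fixture y, its top 15 mm above and the carriage's arm 21 mm below this point); the point lies about 101 mm above the bench and 15 mm in front of the bar, axes as the fixture's. Pinch it from above across its 16 mm sides and pull along y
- die_1: steel die slide for the left bay: plate 90 x 26 x 12 mm, brass inlay with 1 round pocket on its leading half, at its tail an upright grip tab 24 (x) x 16 (y) mm, from 12 to 44 mm high, centred at x = -29 mm. Origin: centre of the plate's underside; x from tail to leading edge, z up. 0.13 to 0.25 kg. Lies flat on the bench at the start; may be absent
- die_2: steel die slide for the middle bay: plate 90 x 36 x 12 mm, brass inlay with 2 round pockets on its leading half, at its tail an upright grip tab 24 (x) x 16 (y) mm, from 12 to 44 mm high, centred at x = -29 mm. Origin: centre of the plate's underside; x from tail to leading edge, z up. 0.13 to 0.25 kg. Lies flat on the bench at the start; may be absent
- die_3: steel die slide for the right bay: plate 90 x 46 x 12 mm, brass inlay with 3 round pockets on its leading half, at its tail an upright grip tab 24 (x) x 16 (y) mm, from 12 to 44 mm high, centred at x = -29 mm. Origin: centre of the plate's underside; x from tail to leading edge, z up. 0.13 to 0.25 kg. Lies flat on the bench at the start; may be absent
- blank_1: plain aluminium blanking slide of the left bay, same shape, tab and axes as the die slides (26 mm wide, 90 mm long) but without brass inlay and with a dark cross pin through its tab. At the start it stands fully home in its bay, tab toward the robot; may be absent
- blank_2: plain aluminium blanking slide of the middle bay, same shape, tab and axes as the die slides (36 mm wide, 90 mm long) but without brass inlay and with a dark cross pin through its tab. At the start it stands fully home in its bay, tab toward the robot; may be absent
- blank_3: plain aluminium blanking slide of the right bay, same shape, tab and axes as the die slides (46 mm wide, 90 mm long) but without brass inlay and with a dark cross pin through its tab. At the start it stands fully home in its bay, tab toward the robot; may be absent
- tray: low dark steel tray, fixed, 124 mm (its x) x 100 mm (its y), walls 3 mm thick and 18 mm high, floor about 3 mm; origin: centre of its underside on the bench. Stands right of the fixture. Two slides fit in it side by side along its x
- grease_pot: bystander: grease pot with green lid, 68 mm across, 46 mm high, on the bench left of the fixture
- tape_blue: bystander: roll of blue tape, 70 mm across, 18 mm high, farther left

How it is judged:
On the way, in this order (a step that is already met when the one before it is completed fails the run):
1. the press head is slid to its parking stop at the right end (within 5 mm) (value of joint head below 0.005 m), for 0.2 s.
2. with the head still parked (within 20 mm of the stop), the blanks lie in the tray and every die present is fully home in its own bay (value of joint head below 0.02 m and x of die_1 in the frame of bay1_home between -0.004 and 0.004 m and y of die_1 in the frame of bay1_home between -0.004 and 0.004 m and z of die_1 in the frame of bay1_home between -0.003 and 0.003 m and angle between the x axis of die_1 and the x axis of bay1_home, either way round below 0.08 rad and x of die_2 in the frame of bay2_home between -0.004 and 0.004 m and y of die_2 in the frame of bay2_home between -0.004 and 0.004 m and z of die_2 in the frame of bay2_home between -0.003 and 0.003 m and angle between the x axis of die_2 and the x axis of bay2_home, either way round below 0.08 rad and x of die_3 in the frame of bay3_home between -0.004 and 0.004 m and y of die_3 in the frame of bay3_home between -0.004 and 0.004 m and z of die_3 in the frame of bay3_home between -0.003 and 0.003 m and angle between the x axis of die_3 and the x axis of bay3_home, either way round below 0.08 rad and x of blank_1 in the frame of tray between -0.05 and 0.05 m and y of blank_1 in the frame of tray between -0.045 and 0.045 m and z of each of blank_1, blank_2, blank_3 in the frame of tray below 0.04 m and x of blank_2 in the frame of tray between -0.05 and 0.05 m and y of blank_2 in the frame of tray between -0.045 and 0.045 m and x of blank_3 in the frame of tray between -0.05 and 0.05 m and y of blank_3 in the frame of tray between -0.045 and 0.045 m), for 0.2 s.
3. the press head is slid to its working stop at the left end (within 5 mm) (value of joint head above 0.182 m), for 0.2 s.
At the end, for the whole second after the job is handed in: Head within 5 mm of its working stop; every die present in the bay of its own width, within 4 mm of home along and across it, 3 mm in height, 0.08 rad straight; every blank present in the tray (origin within 50 mm of its centre in x, 45 in y, under 40 mm high); all released and at rest (value of joint head above 0.182 m and x of die_1 in the frame of bay1_home between -0.004 and 0.004 m and y of die_1 in the frame of bay1_home between -0.004 and 0.004 m and z of die_1 in the frame of bay1_home between -0.003 and 0.003 m and angle between the x axis of die_1 and the x axis of bay1_home, either way round below 0.08 rad and x of die_2 in the frame of bay2_home between -0.004 and 0.004 m and y of die_2 in the frame of bay2_home between -0.004 and 0.004 m and z of die_2 in the frame of bay2_home between -0.003 and 0.003 m and angle between the x axis of die_2 and the x axis of bay2_home, either way round below 0.08 rad and x of die_3 in the frame of bay3_home between -0.004 and 0.004 m and y of die_3 in the frame of bay3_home between -0.004 and 0.004 m and z of die_3 in the frame of bay3_home between -0.003 and 0.003 m and angle between the x axis of die_3 and the x axis of bay3_home, either way round below 0.08 rad and x of blank_1 in the frame of tray between -0.05 and 0.05 m and y of blank_1 in the frame of tray between -0.045 and 0.045 m and z of each of blank_1, blank_2, blank_3 in the frame of tray below 0.04 m and x of blank_2 in the frame of tray between -0.05 and 0.05 m and y of blank_2 in the frame of tray between -0.045 and 0.045 m and x of blank_3 in the frame of tray between -0.05 and 0.05 m and y of blank_3 in the frame of tray between -0.045 and 0.045 m and linear speed of each of die_1, die_2, die_3, blank_1, blank_2, blank_3 below 0.02 m/s); the robot touches nothing.
It fails at once if the grease pot is pushed more than 5 cm from its place (distance of grease_pot from where it was at the start of the episode above 0.05 m).
It fails at once if the blue tape is pushed more than 5 cm from its place (distance of tape_blue from where it was at the start of the episode above 0.05 m).
Of blank_1, blank_2, blank_3 only 1 to 2 are there at a start; the rules pass over those that are not, and their reading is None.
Of die_1, die_2, die_3 only 2 to 3 are there at a start; the rules pass over those that are not, and their reading is None.
At some moment in a run one of die_1, die_2, die_3 may be knocked a few centimetres aside while the robot is not near it.
It also fails if it takes over 210 s, if anything falls off the work surface, if the arm or the gripper's body presses on something with over 40 N, if the wrist force passes 120 N, or if a joint passes its speed limit or range.

## Working session

There is one attempt and no reset: what is moved stays moved. The work goes in short steps, each a Python script; the robot and the scene stay as the last script left them, time stands still between calls to the robot, and variables do not carry over. Pictures are saved under pics/ and viewed, at most 14 in all, crops included, and the job is handed in when it is done.

```bash
mkdir -p pics
cat > h.py <<'E'
import numpy as np, cv2
from rig import manip as m
from scipy.spatial.transform import Rotation as R
def snap(name,fn):
    T=None
    if name=='wrist':
        p=np.array(m.get_position()); r=R.from_rotvec(m.get_ee_rot()).as_matrix()
        T=np.eye(4);T[:3,:3]=r;T[:3,3]=p
    c=m.camera(name)
    if T is not None: c['cam_to_world']=T@np.array(c['mount'])
    cv2.imwrite('pics/'+fn+'.png',cv2.cvtColor(c['image'],cv2.COLOR_RGB2BGR))
    d={k:np.array(v) for k,v in c.items()}
    np.savez('pics/'+fn+'.npz',**d); return d
def load(fn): return np.load('pics/'+fn+'.npz')
def p2w(c,uv,z):
    uv=np.array(uv,float).reshape(-1,1,2)
    K=np.array([[float(c['fx']),0,float(c['cx'])],[0,float(c['fy']),float(c['cy'])],[0,0,1]])
    n=cv2.undistortPoints(uv,K,np.array([float(c['k1']),0,0,0]))[:,0]
    d=np.c_[n,np.ones(len(n))]@c['cam_to_world'][:3,:3].T; o=c['cam_to_world'][:3,3]
    t=(np.atleast_1d(z)-o[2])/d[:,2]
    return o+d*t[:,None]
def w2p(c,P):
    P=np.array(P,float).reshape(-1,3); M=np.linalg.inv(c['cam_to_world'])
    q=P@M[:3,:3].T+M[:3,3]; a=q[:,:2]/q[:,2:]
    a=a*(1+float(c['k1'])*(a**2).sum(1,keepdims=True))
    return a*[float(c['fx']),float(c['fy'])]+[float(c['cx']),float(c['cy'])]
E
python3 - <<'E'
from h import *
for n in('top','side'):
    c=snap(n,n+'0'); print(n,c['cam_to_world'].round(3).tolist(),c['fx'],c['k1'])
c=snap('wrist','w0');print(c['mount'].round(3).tolist(),c['fx'],m.get_time(), m.get_ee_rot())
E
```

```text
top [[0.004, -0.989, 0.144, 0.407], [-1.0, -0.009, -0.03, 0.089], [0.031, -0.144, -0.989, 1.004], [0.0, 0.0, 0.0, 1.0]] 366.2968108778509 0.016814305499658053
side [[-0.999, 0.025, -0.025, 0.603], [0.034, 0.465, -0.885, 1.42], [-0.011, -0.885, -0.466, 0.777], [0.0, 0.0, 0.0, 1.0]] 505.8105870638772 0.025217959337666258
[[-0.0, -0.965, -0.264, 0.067], [1.0, -0.0, -0.0, -0.0], [0.0, -0.264, 0.965, -0.12], [0.0, 0.0, 0.0, 1.0]] 285.8296662055264 0.15 [-4.64418775e-01 -3.10688736e+00  1.93156028e-03]
```

View pics/top0.png

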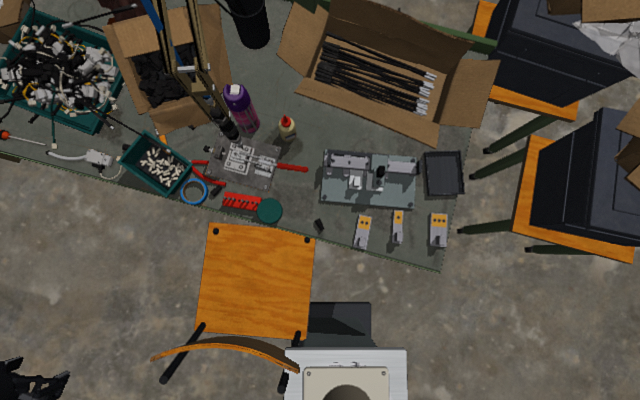

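View pics/side0.png

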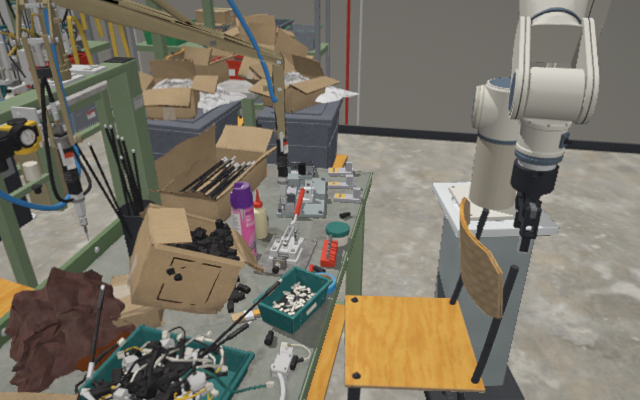

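The top view shows the fixture at (320–418, 150–207), three dies at (362,232), (397,227) and (438,230), the tray at (444,174), and the green-lidded pot at (269,210). The side view shows them too small to be useful.

Run:
```python
import cv2
i=cv2.imread('pics/top0.png')[140:275,310:475]
cv2.imwrite('pics/top0c.png',cv2.resize(i,None,fx=4.4,fy=4.4,interpolation=cv2.INTER_CUBIC))
```

```text
(no output)
```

View pics/top0c.png

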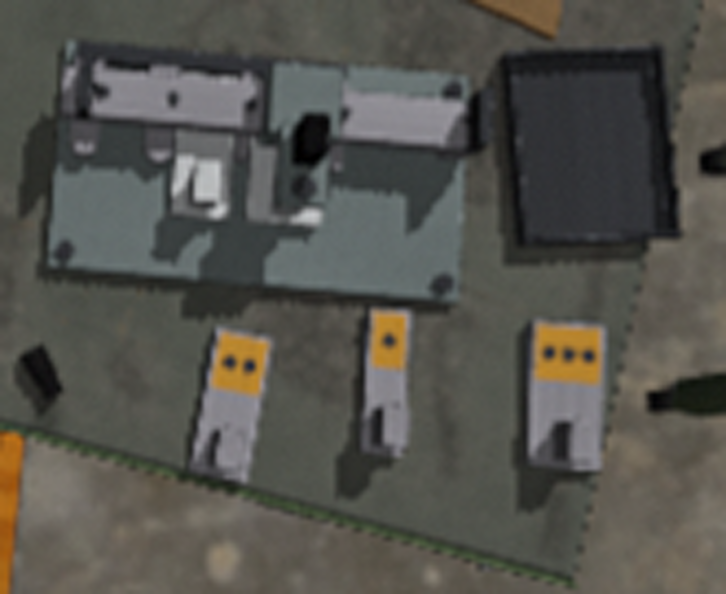

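Zoomed in, blank_2 is in the middle bay with its tab near (205,180). blank_3 is in the right bay, partly under the head, whose black handle is at (312,138). The left bay is empty, and all three dies are on the bench. I'll get rough positions from this, then take a wrist view.

Run:
```python
from h import *
c=load('top0')
def q(l,z): return p2w(c,np.array(l)/4.4+[310,140]-.4,z).round(3).tolist()
print('fix',q([(68,42),(470,75),(462,302),(42,272)],.012))
print('handle',q([(312,130)],.116))
print('tray',q([(503,55),(660,48),(678,236),(518,242)],.018))
print('die2',q([(218,330),(271,338),(246,480),(190,470)],.012))
print('die1',q([(369,310),(411,312),(404,456),(363,450)],.012))
print('die3',q([(532,321),(605,325),(600,470),(528,465)],.012))
print('pot',q([(264,207)],.046))
print('pot',p2w(c,[(269,210)],.046))
f=np.array(q([(42,272),(462,302)],.012)); d=f[0]-f[1]; th=np.arctan2(d[1],d[0])-np.pi/2; print('th',th)
# look poses
for p in [(.45,-.1,.40),(.42,-.15,.45),(.38,-.1,.4)]:
  print(p,m.solve_ik(p,R.from_euler('ZY',[0,np.pi]).as_rotvec()), m.solve_ik(p,R.from_euler('ZY',[np.pi,np.pi]).as_rotvec()))
print(R.from_rotvec(m.get_ee_rot()).as_matrix().round(2))
```

```text
fix [[0.684, 0.056, 0.012], [0.665, -0.201, 0.012], [0.52, -0.191, 0.012], [0.537, 0.071, 0.012]]
handle [[0.605, -0.079, 0.116]]
tray [[0.677, -0.22, 0.018], [0.683, -0.321, 0.018], [0.562, -0.326, 0.018], [0.557, -0.225, 0.018]]
die2 [[0.501, -0.038, 0.012], [0.496, -0.071, 0.012], [0.409, -0.054, 0.012], [0.415, -0.02, 0.012]]
die1 [[0.514, -0.132, 0.012], [0.513, -0.159, 0.012], [0.424, -0.152, 0.012], [0.428, -0.127, 0.012]]
die3 [[0.508, -0.234, 0.012], [0.506, -0.28, 0.012], [0.417, -0.273, 0.012], [0.419, -0.228, 0.012]]
pot [[0.573, -0.062, 0.046]]
pot [[0.50832386 0.20293237 0.046     ]]
th -0.06479466677532097
(0.45, -0.1, 0.4) [-0.24448654  0.01909957  1.80467304  0.          1.31782004 -1.81528287] [-0.24448654  0.01909957  1.80467304  0.          1.31782004  1.32630979]
(0.42, -0.15, 0.45) [-0.3697098  -0.04088398  1.75514074  0.          1.42733589 -1.94050612] [-0.3697098  -0.04088398  1.75514074  0.          1.42733589  1.20108653]
(0.38, -0.1, 0.4) [-0.28761305 -0.10423632  1.92145565  0.          1.32437332 -1.85840938] [-0.28761305 -0.10423632  1.92145565  0.          1.32437332  1.28318328]
[[-0.96  0.29 -0.  ]
 [ 0.29  0.96 -0.  ]
 [ 0.   -0.   -1.  ]]
```

```bash
cat >> h.py <<'E'
def down(yaw): return R.from_euler('ZY',[yaw,np.pi]).as_rotvec()
E
python3 - <<'E'
from h import *
m.move_to((.50,-.13,.25),down(-.065))
c=snap('wrist','w1'); print(m.get_position(),m.get_joint_positions(),m.get_time())
i=cv2.imread('pics/w1.png'); cv2.imwrite('pics/w1b.png',cv2.resize(i,(800,500),interpolation=cv2.INTER_CUBIC))
E
```

```text
[ 0.50020244 -0.12945601  0.24997103] [-2.76317361e-01  2.68881760e-01  1.87022669e+00  7.31618605e-05
  1.00252548e+00 -1.78303993e+00] 3.0
```

View pics/w1b.png

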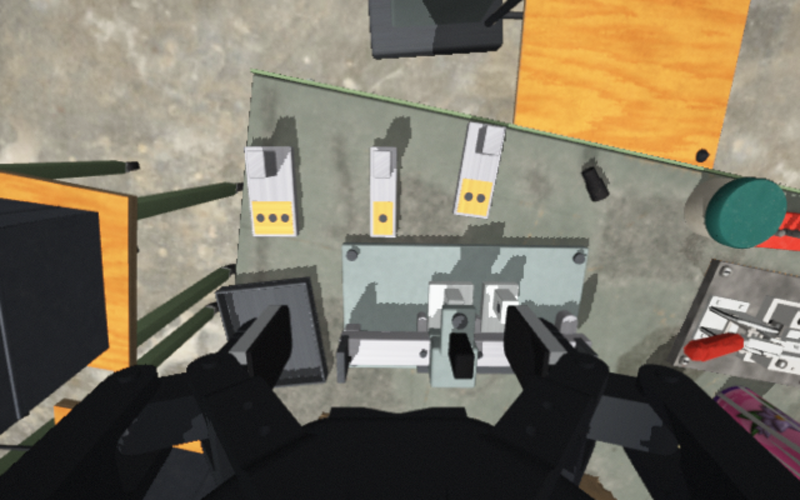

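The wrist view, which is inverted so the far side is at the bottom, shows the fixture's front base corners at about (343,244) and (588,240). It also shows the three dies, the tray and the head handle at (460,350). Next I'll work out refined poses.

```bash
cat > fitp.py <<'E'
from h import *
from scipy.optimize import least_squares
def fit(c,pl,uv,g):  # planar pose x,y,th from local pts (world z) & pixels
    pl=np.array(pl,float);uv=np.array(uv,float)
    f=lambda s:(w2p(c,np.c_[s[0]+np.cos(s[2])*pl[:,0]-np.sin(s[2])*pl[:,1],s[1]+np.sin(s[2])*pl[:,0]+np.cos(s[2])*pl[:,1],pl[:,2]])-uv).ravel()
    r=least_squares(f,g); return r.x.round(4),abs(r.fun).max().round(2)
E
python3 - <<'E'
from fitp import *
c=load('w1')
# fixture base y-extent = bar extent -167..92
u=lambda l:np.array(l)/1.25-.1
print('fix',fit(c,[(-.085,-.167,.012),(-.085,.092,.012)],u([(343,244),(588,240)]),[.61,-.03,-.06]))
def die(w,px,g): print(w,fit(c,[(.045,w/2,.012),(.045,-w/2,.012),(-.045,-w/2,.012),(-.045,w/2,.012)],u(px),g))
die(.046,[(299,234),(253,236),(246,149),(291,147)],[.46,-.25,0])
die(.026,[(396,235),(371,236),(370,147),(396,147)],[.46,-.14,0])
die(.036,[(489,218),(455,214),(471,123),(505,126)],[.46,-.05,-.1])
print('tray',p2w(c,u([(217,290),(312,279),(328,381)]),.018).round(4).tolist())
print('handle',p2w(c,u([(450,335),(473,332),(474,375),(452,377)]),.116).round(4).tolist())
i=cv2.imread('pics/w1.png')
a=cv2.resize(i[90:210,185:385],None,fx=4,fy=4,interpolation=cv2.INTER_CUBIC); cv2.imwrite('pics/w1c.png',a)
b=cv2.resize(i[185:315,165:480],None,fx=2.5,fy=2.5,interpolation=cv2.INTER_CUBIC); cv2.imwrite('pics/w1d.png',b)
E
```

```text
fix (array([ 0.6131, -0.0274, -0.0484]), np.float64(1.99))
0.046 (array([ 0.4634, -0.2525, -0.0606]), np.float64(2.34))
0.026 (array([ 0.4704, -0.142 , -0.0674]), np.float64(1.52))
0.036 (array([ 0.456 , -0.0459, -0.1805]), np.float64(1.32))
tray [[0.56, -0.3252, 0.018], [0.5541, -0.2228, 0.018], [0.6777, -0.2205, 0.018]]
handle [[0.574, -0.093, 0.116], [0.5726, -0.0749, 0.116], [0.6117, -0.0743, 0.116], [0.6123, -0.0923, 0.116]]
```

View pics/w1d.png

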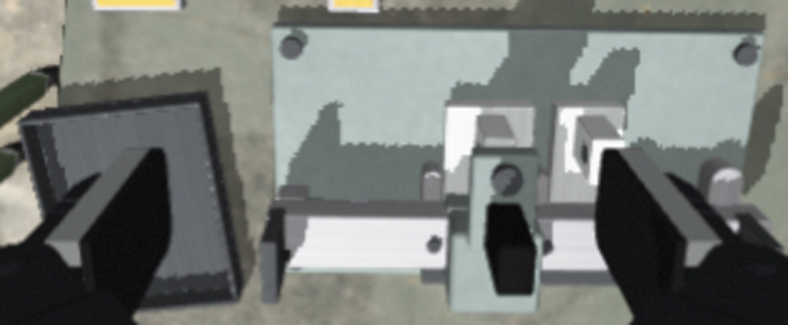

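View pics/w1c.png

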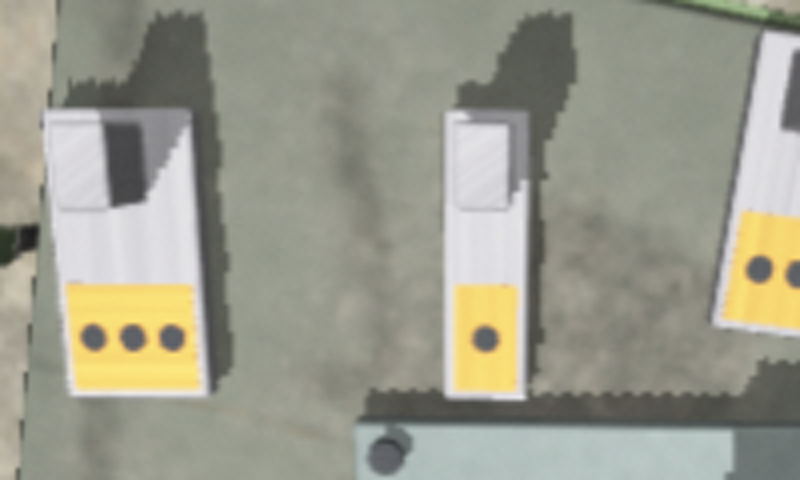

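Run:
```python
from fitp import *
c=load('w1'); print(c['fx'],c['fy'],c['cx'],c['cy'],c['k1'],c['cam_to_world'][:3,3])
D=lambda l:np.array(l,float)/2.5+[165,185]-.3
C=lambda l:np.array(l,float)/4+[185,90]-.375
f=p2w(c,D([(276,31),(764,29)]),.012);print(f.round(4),np.linalg.norm(f[0]-f[1]))
d3=p2w(c,C([(208,395),(70,396),(44,109),(191,109)]),.012)
d1=p2w(c,C([(526,398),(446,398),(445,111),(529,111)]),.012)
for d in(d3,d1): print(d[:,:2].round(4).tolist(),[np.linalg.norm(d[i]-d[i-1]).round(4) for i in range(4)])
```

```text
285.8296662055264 285.8296662055264 317.8207085926732 200.4440131935312 -0.020725986743547788 [ 0.43316656 -0.12548059  0.3699512 ]
[[ 0.5228 -0.1867  0.012 ]
 [ 0.538   0.0665  0.012 ]] 0.2536665757989113
[[0.5081, -0.235], [0.5055, -0.2796], [0.4169, -0.2725], [0.4199, -0.228]] [np.float64(0.0884), np.float64(0.0447), np.float64(0.0889), np.float64(0.0446)]
[[0.5157, -0.133], [0.514, -0.1587], [0.4256, -0.1515], [0.4273, -0.1263]] [np.float64(0.0887), np.float64(0.0257), np.float64(0.0887), np.float64(0.0253)]
```

```bash
cat >> h.py <<'E'
O=np.array([.617,-.027]); TH=-.060
def fw(x,y,z,O=O,TH=TH):
    c,s=np.cos(TH),np.sin(TH); return np.array([O[0]+c*x-s*y,O[1]+s*x+c*y,z])
def wf(p,O=O,TH=TH):
    c,s=np.cos(TH),np.sin(TH); d=np.array(p)[:2]-O; return np.array([c*d[0]+s*d[1],-s*d[0]+c*d[1]])
def guarded(p,step=.004,fmax=15,rate=.04,ori=None):
    """step straight to p, stop when force change along the motion exceeds fmax"""
    p=np.array(p,float); f0=np.array(m.get_contact_force()); s=np.array(m.get_position())
    n=int(np.ceil(np.linalg.norm(p-s)/step)); u=(p-s)/np.linalg.norm(p-s)
    for i in range(1,n+1):
        m.servo_line(s+(p-s)*i/n,ori,rate=rate)
        f=(np.array(m.get_contact_force())-f0)
        if -f@u>fmax: print('stop',i,'/',n,f.round(1)); return False
    print('end',f.round(1)); return True
E
python3 - <<'E'
from h import *
m.command_gripper(.05)
p=fw(-.010,-.056,.108)
m.move_to(p+[0,0,.06],down(TH)); m.servo_line(p,rate=.1)
print(m.get_contact_force())
m.command_gripper(.0,40); print(m.get_width(),m.get_grip_force(),m.get_contact_force())
snap('wrist','w2')
q=fw(-.010,-.056-.070,.108); m.servo_line(q,rate=.06); print(m.get_contact_force(),m.get_position())
print(guarded(fw(-.010,-.150,.108),.003,12)); print(m.get_position(),wf(m.get_position()),m.get_contact_force(),m.get_time())
E
```

```text
[-0.59850074 -0.71585533  0.33485481]
0.01550375622683538 39.33939814567566 [-1.53914799  0.41987388  4.97962364]
[-6.19135793  0.76823669 10.0795709 ] [ 0.59855421 -0.15216104  0.10877515]
stop 5 / 8 [ 1.9 19.1  1.9]
False
[ 0.59764236 -0.16367077  0.10877974] [-0.01112748 -0.1375856 ] [-4.3032414  19.88431652 11.96646257] 7.825
```

```bash
cat >> h.py <<'E'
def grasp(p,yaw,op=.036,f=70,hov=.06):
    m.command_gripper(op); p=np.array(p)
    m.move_to(p+[0,0,hov],down(yaw)); m.servo_line(p,rate=.08); print('F at',np.round(m.get_contact_force(),1))
    m.command_gripper(0,f); print('w',round(m.get_width(),4),'F',np.round(m.get_contact_force(),1),np.round(m.get_position(),4))
TR=np.array([.621,-.274]); TRT=.04
E
python3 - <<'E'
from h import *
m.command_gripper(.05); p=np.array(m.get_position()); m.servo_line(p+[0,0,.07],rate=.12)
print(m.get_contact_force())
grasp(fw(-.029,-.052,.050),TH)
snap('wrist','w3'); print(m.get_torque())
m.servo_line(fw(-.031,-.052,.050),rate=.03); print(m.get_contact_force())
i=cv2.imread('pics/w3.png'); cv2.imwrite('pics/w3b.png',cv2.resize(i,(800,500),interpolation=cv2.INTER_CUBIC)); print(m.get_time())
E
```

```text
[ 0.27242205 -0.00312148 -0.28406395]
F at [0.3 0.8 0.5]
w 0.0152 F [-0.1 -4.6  4.8] [ 0.5856 -0.0777  0.0508]
[-0.74032891  0.05514571 -0.15477196]
[ 2.43023813 -4.82451699  4.22786159]
11.325
```

View pics/w3b.png

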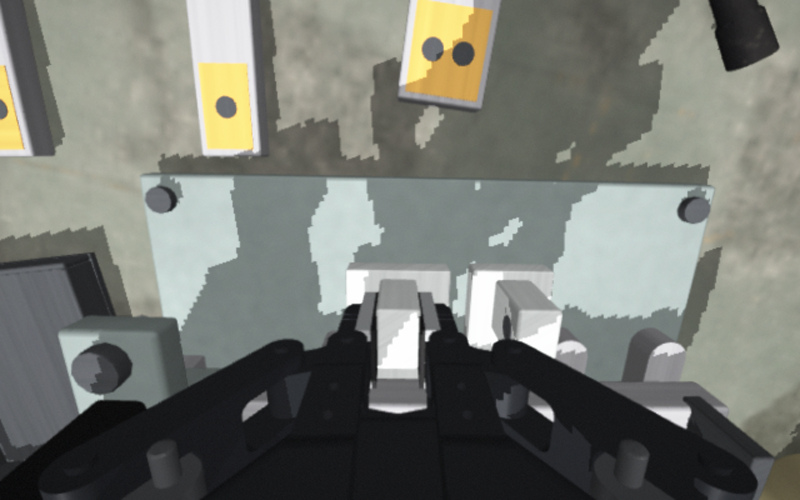

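Blank_3's tab is gripped between the pads. The front edge of the fixture runs from (143,176) to (713,188), so my yaw is about 0.02 too small. I'll fit that edge line in both pictures.

Run:
```python
from fitp import *
for fn,cols,row0 in(('w1',(285,465),197),('w3',(120,565),147)):
    c=load(fn); g=cv2.GaussianBlur(cv2.cvtColor(c['image'],cv2.COLOR_RGB2GRAY),(3,3),0).astype(float)
    pts=[]
    for x in range(*cols,3):
        y0=int(row0-7); col=np.diff(g[y0:y0+16,x]); k=col.argmax()
        if 0<k<14 and col[k]>12:
            a,b,d=col[k-1:k+2]; pts.append((x,y0+k+.5+.5*(a-d)/(a-2*b+d)))
    P=p2w(c,pts,.012)
    for _ in range(3):
        k=np.polyfit(P[:,1],P[:,0],1); r=P[:,0]-np.polyval(k,P[:,1]); ok=abs(r)<2*r.std()+1e-4; P=P[ok]
    print(fn,len(P),'th',-np.arctan(k[0]),'x at y=-.06',np.polyval(k,-.06),r.std(), R.from_matrix(c['cam_to_world'][:3,:3]).as_euler('ZYX'))
c=load('w3'); e=p2w(c,np.array([(143,176),(713,188)])/1.25-.1,.012); print(e,np.linalg.norm(e[0]-e[1]),e.mean(0))
print(p2w(c,np.array([(347,267),(449,267),(470,265),(551,265)])/1.25-.1,.024))
```

```text
w1 55 th -0.07921602620070234 x at y=-.06 0.530612881473597 0.00026035962630678583 [1.50638234e+00 1.51528768e-04 2.87460975e+00]
w3 103 th -0.08112795306085838 x at y=-.06 0.5303994034382707 0.00017316176743658744 [1.51044888e+00 7.69361851e-04 2.87287639e+00]
[[ 0.52116074 -0.18645375  0.012     ]
 [ 0.54145983  0.06577454  0.012     ]] 0.25304380251746533 [ 0.53131029 -0.06033961  0.012     ]
[[ 0.56464923 -0.0985595   0.024     ]
 [ 0.56729198 -0.0546403   0.024     ]
 [ 0.5669334  -0.04558177  0.024     ]
 [ 0.56906025 -0.01056179  0.024     ]]
```

Both views give yaw −0.080 and an origin near (0.618, −0.029), which agrees with the contact readings. Now I'll update that, pull blank_3 and lay it in the tray.

```bash
sed -i 's/^O=.*/O=np.array([.618,-.029]); TH=-.080/' h.py
cat >> h.py <<'E'
def ramp(p,yaw=None,rate=.15): m.servo_line(np.array(p),None if yaw is None else down(yaw),rate=rate)
def tray(y,TR=TR,TRT=TRT):
    p=fw(-.029,y,.044,TR,TRT)
    ramp(p+[0,0,.14],TRT); ramp(p+[0,0,.03]); ramp(p,rate=.05); print('tray F',np.round(m.get_contact_force(),1))
    ramp(p-[0,0,.003],rate=.02); m.command_gripper(.034); ramp(p+[0,0,.12]); print('t',m.get_time())
E
python3 - <<'E'
from h import *
ramp(fw(-.033,-.052,.0505),TH,.03); print(m.get_contact_force())
ramp(fw(-.070,-.052,.0505),rate=.06); print(m.get_contact_force())
ramp(fw(-.110,-.052,.0505),rate=.08); print(m.get_contact_force(),m.get_width())
ramp(fw(-.110,-.052,.185))
print(m.get_width(),m.get_contact_force())
tray(-.020)
m.move_to((.53,-.24,.22),down(.0)); snap('wrist','w4'); print(m.get_time())
E
```

```text
[-0.12739227 -1.98804155  5.57178135]
[-0.74974323 -0.06573624  9.69710466]
[-0.96292986 -0.98565257 10.81060959] 0.014821048354196717
0.014788504446875312 [-0.22239301 -0.65053725 -1.98368248]
tray F [-0.4 -0.  -1.4]
t 19.0167
19.55
```

View pics/w4.png

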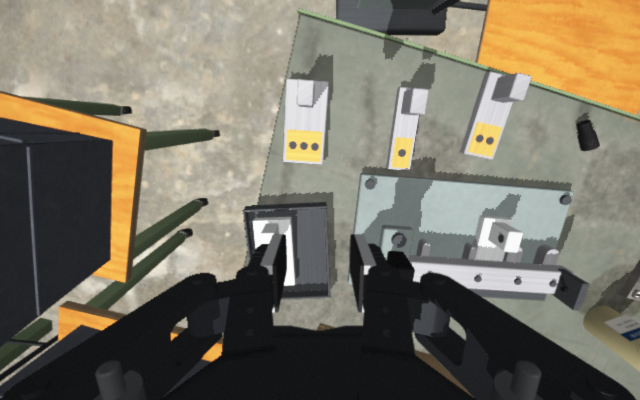

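Blank_3 lies flat in the tray, its tail-left corner at (253,219), with the tray's front corners at (245,207) and (330,206). I'll measure the free strip before placing blank_2.

Run:
```python
from h import *
c=dict(load('w4')); c['fx']=c['fy']=280.
i=cv2.imread('pics/w4.png')[195:305,235:345]; cv2.imwrite('pics/w4c.png',cv2.resize(i,None,fx=5,fy=5,interpolation=cv2.INTER_CUBIC))
```

```text
(no output)
```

View pics/w4c.png

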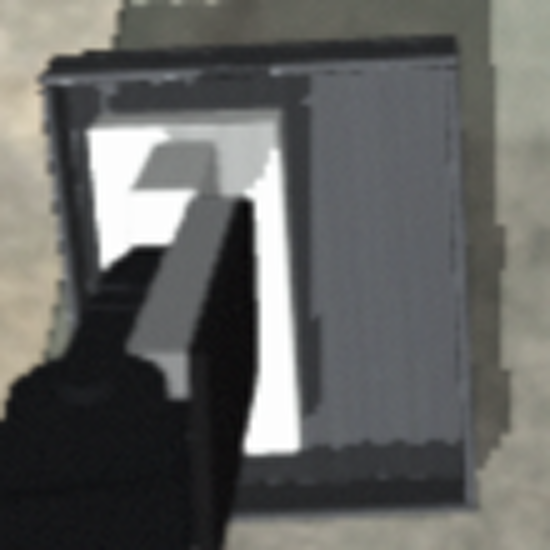

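Run:
```python
from h import *
c=dict(load('w4')); c['fx']=c['fy']=280.
C=lambda l:np.array(l,float)/5+[235,195]-.4
t=p2w(c,C([(48,78),(457,66),(472,505)]),.018); b=p2w(c,C([(88,125),(282,112),(300,450)]),.015)
print(t.round(4),np.linalg.norm(np.diff(t,axis=0),axis=1)); print(b.round(4),np.linalg.norm(np.diff(b,axis=0),axis=1))
th=np.arctan2(*(t[2]-t[1])[[1,0]]); cen=(t[0]+t[2])/2; print(th,cen)
for q in b: print(wf(q,cen[:2],th).round(4))
```

```text
[[ 0.5628 -0.3287  0.018 ]
 [ 0.5597 -0.2302  0.018 ]
 [ 0.6805 -0.2253  0.018 ]] [0.09857227 0.12088496]
[[ 0.5758 -0.3205  0.015 ]
 [ 0.5724 -0.2728  0.015 ]
 [ 0.666  -0.2705  0.015 ]] [0.0478573  0.09362074]
0.04094891736833928 [ 0.62165695 -0.27698711  0.018     ]
[-0.0476 -0.0416]
[-0.049   0.0062]
[0.0446 0.0047]
```

```bash
sed -i 's/^TR=.*/TR=np.array([.622,-.2765]); TRT=.041/' h.py
python3 - <<'E'
from h import *
ramp([*m.get_position()[:2],.27])
grasp(fw(-.029,.0,.0505),TH); print(m.get_torque())
ramp(fw(-.070,0,.0510),rate=.06); print(m.get_contact_force())
ramp(fw(-.110,0,.0510),rate=.08); print(m.get_contact_force(),m.get_width())
ramp(fw(-.110,0,.185)); print(m.get_contact_force(),m.get_width())
tray(.0262)
m.move_to((.44,-.13,.25),down(-.08)); snap('wrist','w5'); print(m.get_time())
i=cv2.imread('pics/w5.png'); cv2.imwrite('pics/w5b.png',cv2.resize(i,(800,500),interpolation=cv2.INTER_CUBIC))
E
```

```text
F at [-0.3  0.5  0.2]
w 0.0152 F [-1.1  0.3  4.7] [ 0.5896 -0.0267  0.0512]
[ 0.0725586   0.06802276 -0.00862829]
[-1.55835245 -0.16990887  9.14857939]
[-1.50724731  0.58352936 10.13727176] 0.014496661202466603
[ 0.89663661 -0.13249714 -2.4290064 ] 0.01485627473969749
tray F [ 0.5  0.6 -1.8]
t 30.0583
30.9667
```

View pics/w5b.png

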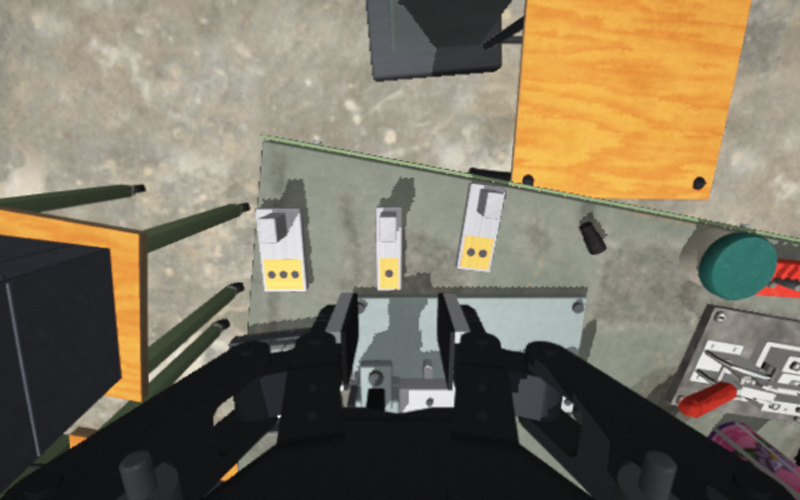

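The grasp forces on blank_2 were about zero, so the fixture calibration is good. In this view all three dies are still on the bench at about (281,250), (389,248) and (482,226). An enlarged crop will give me their corners.

Run:
```python
import cv2
i=cv2.imread('pics/w5.png')[140:240,200:410]; cv2.imwrite('pics/w5c.png',cv2.resize(i,None,fx=3.8,fy=3.8,interpolation=cv2.INTER_CUBIC))
```

```text
(no output)
```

View pics/w5c.png

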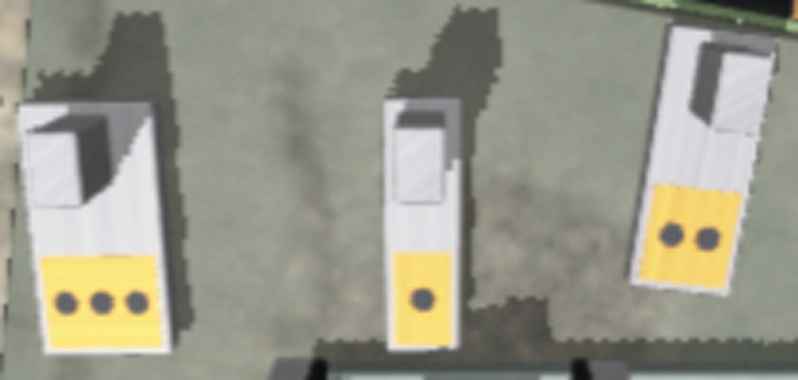

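Run:
```python
from fitp import *
for fx in(285.8,280.):
    c=dict(load('w5')); c['fx']=c['fy']=fx
    C=lambda l:np.array(l,float)/3.8+[200,140]-.37
    def die(w,px,g):
        pl=np.array([(.045,-w/2,.012),(.045,w/2,.012),(-.045,w/2,.012),(-.045,-w/2,.012)])[:len(px)]
        s,e=fit(c,pl,C(px),g); t=fw(-.029,0,0,s[:2],s[2]); print(w,s,e,'tab',t.round(4))
    die(.046,[(46,352),(172,350),(152,102),(18,103)],[.46,-.25,0])
    die(.026,[(387,350),(458,348),(461,99),(385,99)],[.46,-.14,0])
    die(.036,[(631,283),(729,294),(776,36),(670,24)],[.46,-.05,-.1])
```

```text
0.046 [ 0.4622 -0.2536 -0.0723] 0.9 tab [ 0.4333 -0.2515  0.    ]
0.026 [ 0.4701 -0.1423 -0.0867] 0.98 tab [ 0.4412 -0.1398  0.    ]
0.036 [ 0.4551 -0.0471 -0.1832] 0.67 tab [ 0.4266 -0.0418  0.    ]
0.046 [ 0.4619 -0.2561 -0.0727] 0.19 tab [ 0.433 -0.254  0.   ]
0.026 [ 0.47   -0.1425 -0.0868] 0.4 tab [ 0.4411 -0.14    0.    ]
0.036 [ 0.4547 -0.0454 -0.1831] 0.47 tab [ 0.4262 -0.0401  0.    ]
```

Residuals drop below 0.5 px with fx = 280, so these poses can be trusted. Insert die_1 first, then re-check the brass inlays by colour in case a die has been knocked.

```bash
cat >> h.py <<'E'
def brass(c):
    c=dict(c); c['fx']=c['fy']=280.; h=cv2.cvtColor(c['image'],cv2.COLOR_RGB2HSV)
    k=cv2.inRange(h,(18,140,110),(30,255,255)); n,l,st,ce=cv2.connectedComponentsWithStats(k)
    for s,e in zip(st[1:],ce[1:]):
        if 120<s[4]<1500: 
            w=p2w(c,[e],.012)[0]
            if w[0]<.62 and w[1]>-.34: print('brass',w[:2].round(4),s[4])
def look(fn):
    m.move_to((.44,-.13,.25),down(-.08)); c=snap('wrist',fn); brass(c)
def insert(y):
    z=m.get_position()[2]+.0128  # called just after the grasp on the bench
    p=np.array(m.get_position()); ramp(p+[0,0,.07],rate=.12); print('carry',m.get_width(),np.round(m.get_contact_force(),1))
    ramp(fw(-.100,y,.11),TH); ramp(fw(-.100,y,z),rate=.06); print('down',np.round(m.get_contact_force(),1))
    ok=guarded(fw(-.036,y,z),.008,18,.06); print(wf(m.get_position()).round(4))
    if ok: guarded(fw(-.020,y,z),.002,16,.03); print('home',wf(m.get_position()).round(4),m.get_width())
    print('F',np.round(m.get_contact_force(),1),np.round(m.get_torque(),2),m.get_time())
E
python3 - <<'E'
from h import *
brass(load('w5'))
grasp([.4411,-.1400,.0385],-.0868,op=.04); insert(.052)
E
```

```text
brass [0.2643 0.0649] 710
brass [0.2912 0.1883] 168
brass [0.285  0.0206] 365
brass [0.3335 0.1627] 486
brass [0.419  0.1246] 1023
F at [-0.6 -0.4  0.2]
w 0.015 F [-0.7  0.   6.3] [ 0.4415 -0.1401  0.0391]
carry 0.014875268415763936 [-0.5 -0.  -1.8]
down [-0.6  0.  -2.2]
end [ 1.5  0.2 -1.2]
[-0.0354  0.052 ]
stop 6 / 8 [-19.1   2.3  14.1]
home [-0.029   0.0519] 0.014469696226657657
F [-18.2   2.5  10.7] [ 0.3   2.41 -0.04] 40.1417
```

Die_1 is home at local x −29.0 against the stop. Release it, then fix the colour check and re-image the other two.

Run:
```python
from h import *
c=load('w5'); print(cv2.cvtColor(c['image'],cv2.COLOR_RGB2HSV)[[205,208,215],[308,314,306]])
m.command_gripper(.034); p=np.array(m.get_position()); print(p); ramp(p+[0,0,.1]); look('w6')
i=cv2.imread('pics/w6.png')[130:270,180:420]; cv2.imwrite('pics/w6c.png',cv2.resize(i,None,fx=3.3,fy=3.3,interpolation=cv2.INTER_CUBIC)); print(m.get_time())
```

```text
[[  9   8 228]
 [ 24 135 248]
 [ 23 136 247]]
[0.59944193 0.02470479 0.05233038]
brass [0.264  0.0644] 748
brass [0.2677 0.1819] 169
brass [0.2905 0.1868] 208
brass [0.3334 0.1631] 495
42.2917
```

View pics/w6c.png

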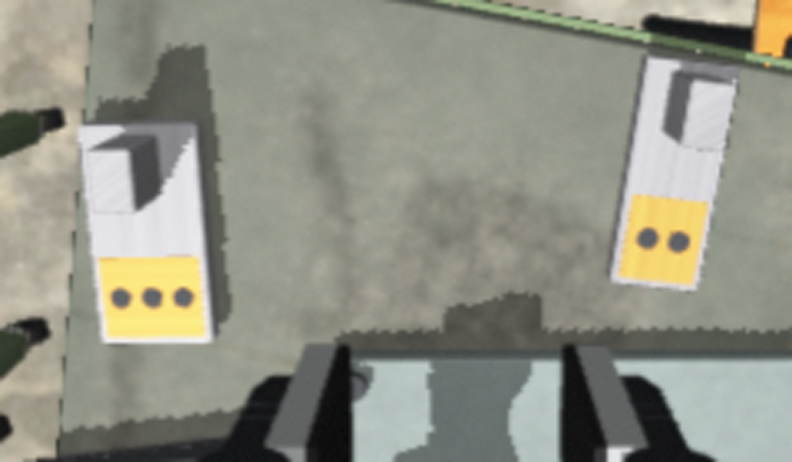

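Die_2 and die_3 are where they were: corners land within 1 px of the last view. Inserting die_2.

```bash
sed -i 's/(18,140,110)/(19,105,150)/' h.py
python3 - <<'E'
from h import *
brass(load('w5')); print(); brass(load('w6'))
grasp([.4262,-.0401,.0385],-.183,op=.04); insert(.0)
m.command_gripper(.034); p=np.array(m.get_position()); ramp(p+[0,0,.1]); look('w7'); print(m.get_time())
E
```

```text
brass [0.3262 0.049 ] 279
brass [0.3441 0.0557] 611
brass [0.3514 0.1362] 168
brass [0.4056 0.0144] 343
brass [0.4173 0.0946] 242
brass [ 0.4801 -0.0498] 472
brass [ 0.4959 -0.1448] 287
brass [ 0.4878 -0.2589] 571

brass [0.2978 0.057 ] 131
brass [0.3256 0.0466] 326
brass [0.3445 0.057 ] 650
brass [0.3514 0.1366] 189
brass [0.4055 0.0147] 352
brass [0.4172 0.0945] 254
brass [ 0.4802 -0.0498] 467
brass [ 0.4873 -0.259 ] 589
F at [ 0.  -0.   0.4]
w 0.0149 F [-0.9 -0.4  4.7] [ 0.4266 -0.0401  0.0391]
carry 0.015037418965996205 [-0.4  0.5 -2.9]
down [-0.3 -0.5 -2.1]
end [-0.2  0.5  0.3]
[-0.0354  0.    ]
stop 6 / 8 [-18.4   0.4  15. ]
home [-0.0296 -0.0001] 0.014686155196679117
F [-18.9   0.4  13.2] [0.15 2.49 0.12] 50.9167
brass [0.273  0.0265] 132
brass [0.2978 0.0575] 152
brass [0.3257 0.047 ] 351
brass [0.3452 0.0584] 736
brass [0.3513 0.1367] 221
brass [0.3997 0.1127] 140
brass [0.4159 0.1696] 226
brass [0.4057 0.0149] 378
brass [0.417  0.0937] 270
brass [ 0.4872 -0.2591] 584
52.9583
```

Die_2 is home and die_3 hasn't moved, so die_3 is next.

Run:
```python
from h import *
grasp([.433,-.254,.0385],-.0727,op=.04); insert(-.052)
m.command_gripper(.034); p=np.array(m.get_position()); ramp(p+[0,0,.12])
m.move_to((.50,-.13,.27),down(-.08)); snap('wrist','w8'); print(m.get_time())
i=cv2.imread('pics/w8.png'); cv2.imwrite('pics/w8b.png',cv2.resize(i,(800,500),interpolation=cv2.INTER_CUBIC))
```

```text
F at [ 0.6 -0.2 -0.3]
w 0.0149 F [-2.3  1.6  6.7] [ 0.4333 -0.2542  0.0392]
carry 0.015059951067124301 [ 0.  -1.  -2.3]
down [-0.5 -0.9 -2.6]
stop 6 / 8 [-18.6   1.6  12.4]
[-0.0579 -0.0519]
F [-19.2   0.7   9.8] [-0.25  1.85 -0.79] 60.275
62.1667
```

View pics/w8b.png

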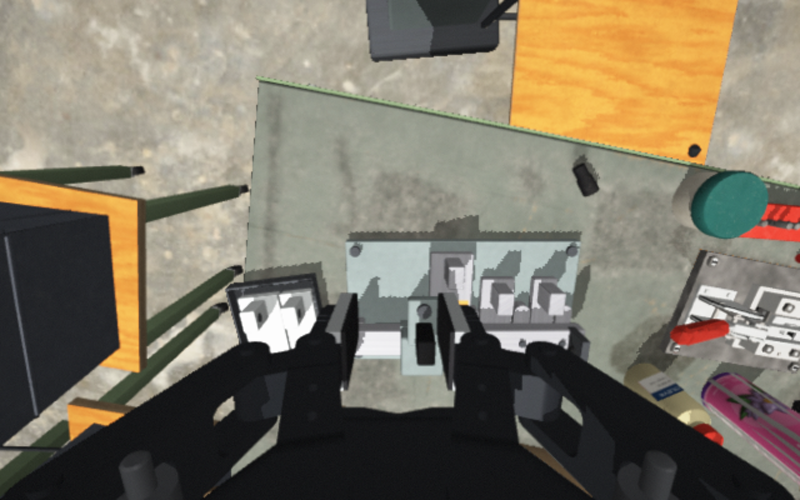

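The blanks are both in the tray and dies 1 and 2 are in, but die_3 stopped 29 mm short. The head (handle at (425,345)) no longer looks parked, so it seems to have moved. I'll locate the black handle by code in w5–w8.

```bash
cat > head.py <<'E'
from h import *
def head(fn,lo=-.14,hi=.06):
    c=dict(load(fn)); c['fx']=c['fy']=280.; g=cv2.cvtColor(c['image'],cv2.COLOR_RGB2GRAY).astype(float); out=[]
    for s in np.arange(lo,hi,.002):
        P=[fw(-.010+a*.012,s+b*.008,z) for a in(-1,1) for b in(-1,1) for z in(.080,.116)]
        uv=w2p(c,P); h=cv2.convexHull(uv.astype(np.float32)).astype(int)
        k=np.zeros(g.shape,np.uint8); cv2.fillConvexPoly(k,h,1); k2=cv2.dilate(k,np.ones((9,9)))-cv2.dilate(k,np.ones((3,3)))
        if uv[:,1].max()>380: continue
        out.append((g[k>0].mean()-g[k2>0].mean(),s,g[k>0].mean(),uv.mean(0).round(0).tolist()))
    out.sort(key=lambda t:t[0]); print(fn,[(round(a,1),round(s,3),round(b,1),u) for a,s,b,u in out[:4]])
E
python3 - <<'E'
from head import *
for f in('w1','w3','w4','w5','w6','w7','w8'): head(f)
print(wf(load('w8')['cam_to_world'][:2,3]))
E
```

```text
w1 [(np.float64(-111.5), np.float64(-0.052), np.float64(36.9), [369.0, 283.0]), (np.float64(-109.8), np.float64(-0.054), np.float64(40.7), [368.0, 283.0]), (np.float64(-103.8), np.float64(-0.05), np.float64(42.4), [371.0, 283.0]), (np.float64(-82.3), np.float64(-0.056), np.float64(54.0), [366.0, 283.0])]
w3 []
w4 [(np.float64(-54.7), np.float64(-0.134), np.float64(30.9), [399.0, 270.0]), (np.float64(-54.7), np.float64(-0.136), np.float64(26.9), [397.0, 270.0]), (np.float64(-48.6), np.float64(-0.132), np.float64(38.0), [401.0, 270.0]), (np.float64(-39.6), np.float64(-0.138), np.float64(28.9), [395.0, 269.0])]
w5 [(np.float64(-49.6), np.float64(-0.134), np.float64(31.4), [302.0, 327.0]), (np.float64(-49.4), np.float64(-0.136), np.float64(31.8), [300.0, 327.0]), (np.float64(-35.2), np.float64(-0.132), np.float64(36.9), [304.0, 327.0]), (np.float64(-33.0), np.float64(-0.138), np.float64(39.7), [298.0, 327.0])]
w6 [(np.float64(-51.9), np.float64(-0.134), np.float64(29.3), [301.0, 328.0]), (np.float64(-47.3), np.float64(-0.136), np.float64(32.1), [300.0, 328.0]), (np.float64(-37.5), np.float64(-0.138), np.float64(35.2), [298.0, 328.0]), (np.float64(-35.0), np.float64(-0.132), np.float64(35.3), [303.0, 328.0])]
w7 [(np.float64(-50.5), np.float64(-0.134), np.float64(31.1), [301.0, 328.0]), (np.float64(-49.4), np.float64(-0.136), np.float64(31.9), [300.0, 328.0]), (np.float64(-37.0), np.float64(-0.132), np.float64(34.9), [303.0, 328.0]), (np.float64(-36.0), np.float64(-0.138), np.float64(36.2), [298.0, 328.0])]
w8 [(np.float64(-109.0), np.float64(-0.086), np.float64(45.7), [339.0, 273.0]), (np.float64(-94.2), np.float64(-0.084), np.float64(43.3), [341.0, 273.0]), (np.float64(-79.7), np.float64(-0.088), np.float64(65.0), [337.0, 273.0]), (np.float64(-62.6), np.float64(-0.082), np.float64(49.7), [342.0, 273.0])]
[-0.17684273 -0.11039461]
```

Between w7 and w8 the head shifted from −135 to −85 mm, so its ram blocked the gripper at bay 3. Re-park it, then finish die_3.

Run:
```python
from head import *
m.command_gripper(.05); p=fw(-.010,-.0855,.108)
m.move_to(p+[0,0,.06],down(TH)); m.servo_line(p,rate=.1); print(m.get_contact_force())
m.command_gripper(0,40); print(m.get_width(),m.get_contact_force())
ramp(fw(-.010,-.126,.108),rate=.06); guarded(fw(-.010,-.146,.108),.002,12); print(wf(m.get_position()),m.get_contact_force())
m.command_gripper(.05); ramp(np.array(m.get_position())+[0,0,.08])
m.move_to((.44,-.13,.25),down(-.08)); c=snap('wrist','w9'); head('w9')
m.move_to((.46,-.10,.20),down(-.08)); c=snap('wrist','w10'); head('w10'); print(m.get_time())
i=cv2.imread('pics/w10.png'); cv2.imwrite('pics/w10b.png',cv2.resize(i,(800,500),interpolation=cv2.INTER_CUBIC))
```

```text
[-0.09141123  0.07250611  1.12963697]
0.01559261188253934 [-1.41742652  0.86255744  5.53872584]
stop 6 / 10 [ 3.5 16.3  3.1]
[-0.0095827  -0.13578713] [ 1.60576918 15.04309641  8.14710783]
w9 [(np.float64(-50.7), np.float64(-0.136), np.float64(31.9), [300.0, 327.0]), (np.float64(-49.7), np.float64(-0.134), np.float64(33.0), [302.0, 327.0]), (np.float64(-35.0), np.float64(-0.132), np.float64(37.7), [304.0, 327.0]), (np.float64(-34.5), np.float64(-0.138), np.float64(39.7), [298.0, 327.0])]
w10 [(np.float64(-36.4), np.float64(0.058), np.float64(31.4), [465.0, 350.0]), (np.float64(-32.6), np.float64(0.056), np.float64(36.3), [463.0, 350.0]), (np.float64(-30.4), np.float64(0.054), np.float64(41.4), [460.0, 350.0]), (np.float64(-28.9), np.float64(0.052), np.float64(47.6), [458.0, 350.0])]
68.8667
```

Run:
```python
from head import *
grasp(fw(-.0575,-.052,.0512),TH); print(m.get_torque())
if m.get_width()>.012:
    guarded(fw(-.036,-.052,.0519),.004,18,.05); print(wf(m.get_position()).round(4))
    guarded(fw(-.020,-.052,.0519),.002,16,.03); print('home',wf(m.get_position()).round(4),m.get_contact_force(),m.get_torque())
```

```text
F at [-0.8 -0.4  1.5]
w 0.0145 F [-0.5 -0.4  4. ] [ 0.5571 -0.0763  0.0519]
[-0.00923854  0.07276446 -0.01245888]
end [ 0.1  1.3 -1.1]
[-0.0359 -0.052 ]
stop 6 / 8 [-18.2   0.9  16.4]
home [-0.0283 -0.052 ] [-18.66087862   1.74414837  19.26857304] [-0.01675243  2.25288561  0.0249556 ]
```

Run:
```python
from head import *
m.command_gripper(.034); ramp(np.array(m.get_position())+[0,0,.12])
m.move_to((.47,-.13,.26),down(-.08)); snap('wrist','w11'); head('w11'); print(m.get_time())
i=cv2.imread('pics/w11.png')[160:330,170:500]; cv2.imwrite('pics/w11b.png',cv2.resize(i,None,fx=2.4,fy=2.4,interpolation=cv2.INTER_CUBIC))
```

```text
w11 [(np.float64(-122.5), np.float64(-0.136), np.float64(43.0), [298.0, 300.0]), (np.float64(-115.4), np.float64(-0.134), np.float64(48.5), [300.0, 300.0]), (np.float64(-87.7), np.float64(-0.138), np.float64(59.5), [296.0, 300.0]), (np.float64(-85.3), np.float64(-0.132), np.float64(56.5), [301.0, 300.0])]
75.9583
```

View pics/w11b.png

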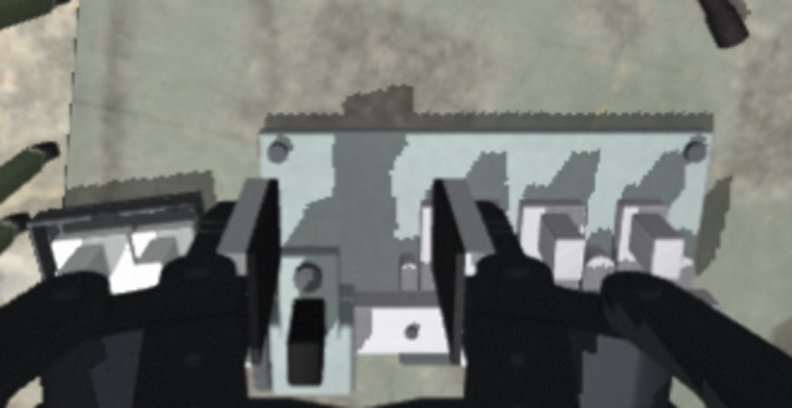

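All three die tails line up at row ≈203, both blanks are in the tray, and the head is parked with its handle at (305,340). Now slide the head to the working stop.

Run:
```python
from head import *
m.command_gripper(.05); p=fw(-.010,-.135,.108)
m.move_to(p+[0,0,.06],down(TH)); m.servo_line(p,rate=.1)
m.command_gripper(0,40); print(m.get_width(),m.get_contact_force())
ramp(fw(-.010,.043,.108),rate=.08); print(m.get_contact_force(),m.get_width()); guarded(fw(-.010,.064,.108),.002,13); print(wf(m.get_position()),m.get_contact_force())
m.command_gripper(.05); ramp(np.array(m.get_position())+[0,0,.08])
m.move_to((.47,-.03,.27),down(-.08)); snap('wrist','w12'); head('w12',-.1,.08); print(m.get_time())
c=dict(load('w12')); c['fx']=c['fy']=280.
g=cv2.cvtColor(c['image'],cv2.COLOR_RGB2GRAY)
for y in(.052,0,-.052):  # tail edge profile along x through each slide, beside the tab
    xs=np.arange(-.060,-.040,.001); uv=w2p(c,[fw(x,y+.010,.024) for x in xs]).round().astype(int); print(y,g[uv[:,1],uv[:,0]])
```

```text
0.015334510057454492 [-1.98270085 -0.64903824  4.93908453]
[-1.19348584 -0.94845496  6.19129323] 0.015185144105424294
stop 6 / 11 [ -1.6 -15.6   2.1]
[-0.00973351  0.05163729] [ -2.82076281 -16.58308451   8.30673077]
w12 [(np.float64(-70.8), np.float64(0.054), np.float64(23.4), [374.0, 300.0]), (np.float64(-64.6), np.float64(0.052), np.float64(34.7), [372.0, 300.0]), (np.float64(-59.7), np.float64(0.056), np.float64(22.9), [376.0, 300.0]), (np.float64(-47.9), np.float64(0.05), np.float64(48.8), [371.0, 300.0])]
83.85
0.052 [74 49 31 31 23 21 21 18 17 17 16 17 17 19 19 18 18 18 19 17]
0 [115 114 113 113 115 116 116 113 114 114 109  95  95  93  96  96 119 119
 132 131]
-0.052 [114 115 114 114 116 116 116 113 115 115 110  96  96  92 100 100 120 120
 134 136]
```

```bash
python3 -c "
from h import *
print(m.sign_off())"
```

```text
the job is handed in; nothing more can be done
None
```

The changeover is finished and handed in at about 84 s on the robot clock: dies 1–3 pushed to the back stop in their own bays, blanks 2 and 3 in the tray, and the head at its working stop; the head moved off its parking stop once and had to be re-parked before die 3 would go home, and the hand-in gave no verdict.

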